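Fit splined hubs to three gear units and pack them in the transfer tray

ROBOT

A 7-joint arm with a two-finger parallel gripper is mounted at the origin on a cart in front of the work surface, level with it; the furniture and walls round the work are solid. World frame = base frame: x ahead of the robot, y to its left, z up, the work surface at z = 0. Lengths are in mm, angles in rad, forces in N, time in s.
With the tool pointing down it reaches from about 425 to 825 mm from the base axis. Payload 3.6 kg.
Tool frame: the origin (TCP) lies between the finger pads; the fingertips stand 19 mm ahead of it and the grasp point (between the pads) is the TCP; z points along the fingers, x is the direction in which the jaws open and shut, and the axes are right-handed (so a half turn about z gives the same grasp; the last joint's range is limited). The gripper opens to 85 mm and grips with 20 to 120 N. Pads are 22 mm wide; open, the fingers measure 114 mm over their backs; the gripper's body (76 mm by 85 mm) begins 54 mm behind the grasp point. The pads swing forward as they close: fully open they stand 13 mm farther back than shut.
Start: joints at [-1.196, 0.615, -0.013, 1.423, 0.008, 1.103, -0.04], TCP at [253.567, 598.471, 250.297] pointing down, gripper open.
Joint ranges: [-3.12, 3.12], [-0.3, 2.06], [-1.34, 1.32], [0.26, 2.42], [-1.36, 4.5], [0.01, 1.98], [-2.84, 2.84]. Speed limits (rad/s): [2.79, 2.79, 3.14, 3.14, 3.14, 3.14, 3.14].

INTERFACE

Orientations are given as a 3x3 rotation matrix whose columns are the frame's x, y, z axes.
In Python, from bench import arm gives the robot as it stands. Calls block until the motion is done:
- arm.goto(position, orientation): joint-space move of the TCP to a pose.
- arm.move_l(position, ori=None, max_speed=150, f_stop=None): straight line of the TCP; ori=None keeps the orientation; max_speed is the mean speed in mm/s. With f_stop (N) it stops when the force on the tool has changed by that much, and returns True; else False.
- arm.move_j(angles): joint-space move.
- arm.grip(opening): finger opening in mm; the grip force is fixed at half the most; returns when the fingers have stopped.
- arm.sleep(seconds).
- arm.ik(position, orientation): joint angles nearest the present ones, or None.
- arm.state(): the state.
- arm.read_camera(name): name is "side" or "top"; returns a dict with "color" (420x560x3 uint8, blue, green, red), "fx", "fy", "cx", "cy" (pixels), "view" (4x4, takes a point from world to camera coordinates). Camera axes: x right, y up, looking along -z (the intrinsics and any distortion apply to the point x, -y, -z); pixel columns grow to the right and rows downward; lengths in mm; the calibration is good to about 2 mm. A picture is of the moment at which its call begins. There is no depth.
A pose or a line that the arm cannot do raises arm.MotionError and nothing moves.
- arm.hand_in(): hands the job in, once; it reports no verdict.
Trained networks look in a picture, given as the dict that the camera call returned (one of the last four; its "shot" number tells which), for a name from the list of things; names that differ only in an ending like _2 or _b are one class to them, and where a whole thing is asked for, a point or a joint stands for the part that bears it (a point fixed in the world has none). Each returns a list of dicts, best first, with "score" (0 to 1); they miss things now and then, are a little off and sometimes report something else, mostly with a low value. They report only what shows in the picture. A call takes as long as a camera call.
- arm.regions_of(picture, thing): "region" (420x560 bool, what is visible of it) and "rect" ([centre column, centre row, width, height] in pixels, round what is visible of it).
The state is a dict: "time": time; "joints": joint angles; "joint_vel": joint speeds; "joint_efforts": joint torques, N m; "ee_pos": TCP position; "tcp_rot": TCP orientation; "contact_force": force on the tool from outside, world axes, zero at the start; "wrist_torque": the same for the moment, N m; "opening": finger opening in mm.
Only numpy, scipy, OpenCV 4.12 (cv2) and the standard library are available. Lean on these libraries where they do the work, as an engineer would, in place of code of your own. Each camera call takes 0.05 s, during which the arm holds its last target.

TASK

Get the three gear units ready for the line: take the black transit caps off the shafts that still wear one and collect them in the cap box, slide a splined hub fully home on every gear unit's shaft (turn it until the teeth line up), and stand the three units, hubs on, side by side in the transfer tray, flat on its floor. Leave the aluminium cup that stands among the parts where it is.

Things in the scene. Friction and masses are not known exactly. Their poses are not given: they have to be found in the camera images.
- unit_1_mid (a point): in-line gear unit: square aluminium housing 46 x 46 x 40 mm with a round boss (33 mm diameter, 4 mm high) on top, out of which its splined output shaft stands upright; 68 mm high in all, about 0.45 kg. The point is on the shaft axis, half-way up the housing (20 mm over its underside); z up, x and y square to the housing's sides. Stands loose on the worktop
- unit_2_mid (a point): in-line gear unit: square aluminium housing 46 x 46 x 40 mm with a round boss (33 mm diameter, 4 mm high) on top, out of which its splined output shaft stands upright; 68 mm high in all, about 0.45 kg. The point is on the shaft axis, half-way up the housing (20 mm over its underside); z up, x and y square to the housing's sides. Stands loose on the worktop
- unit_3_mid (a point): right-angle gear unit: the same housing, boss and shaft as the in-line units, with a motor adapter 24 mm long (36 mm high) added on its +x side, so it measures 70 mm along x (from -23 to +47 mm of the point) by 46 mm along y; about 0.55 kg, its centre of mass about 6 mm from the shaft axis towards the adapter. The point is on the shaft axis, 20 mm over the underside; z up. Stands loose on the worktop
- shaft_1_root (a point): root of the splined steel output shaft of unit_1, on the shaft axis at the top face of the boss, 44 mm over the unit's underside: here a hub's underside rests when it is fully home. The shaft rises 24 mm from this point; six straight teeth, 60 degrees apart, 26 mm over the teeth, 19 mm at their roots, each tooth 5.5 mm wide. x points along one tooth; z up. The shaft turns stiffly in the unit against its gears (0.12 N m) and starts at any angle
- shaft_2_root (a point): root of the splined steel output shaft of unit_2, on the shaft axis at the top face of the boss, 44 mm over the unit's underside: here a hub's underside rests when it is fully home. The shaft rises 24 mm from this point; six straight teeth, 60 degrees apart, 26 mm over the teeth, 19 mm at their roots, each tooth 5.5 mm wide. x points along one tooth; z up. The shaft turns stiffly in the unit against its gears (0.12 N m) and starts at any angle
- shaft_3_root (a point): root of the splined steel output shaft of unit_3, on the shaft axis at the top face of the boss, 44 mm over the unit's underside: here a hub's underside rests when it is fully home. The shaft rises 24 mm from this point; six straight teeth, 60 degrees apart, 26 mm over the teeth, 19 mm at their roots, each tooth 5.5 mm wide. x points along one tooth; z up. The shaft turns stiffly in the unit against its gears (0.12 N m) and starts at any angle
- hub_1_mid (a point): splined coupling hub: plain steel ring, 40 mm outside diameter, 24 mm high, 0.13 kg, lying flat and loose on the worktop, alike either way up. Its bore has six slots 7 mm wide and 28.4 mm across, 20.6 mm between the lands, so it slides on with about 0.7 mm of play once within 3 degrees. The point is its centre, half-way up (12 mm); x points along one slot, so hub and shaft line up when their x axes agree in any multiple of 60 degrees. Any hub fits any unit
- hub_2_mid (a point): splined coupling hub: plain steel ring, 40 mm outside diameter, 24 mm high, 0.13 kg, lying flat and loose on the worktop, alike either way up. Its bore has six slots 7 mm wide and 28.4 mm across, 20.6 mm between the lands, so it slides on with about 0.7 mm of play once within 3 degrees. The point is its centre, half-way up (12 mm); x points along one slot, so hub and shaft line up when their x axes agree in any multiple of 60 degrees. Any hub fits any unit
- hub_3_mid (a point): splined coupling hub: plain steel ring, 40 mm outside diameter, 24 mm high, 0.13 kg, lying flat and loose on the worktop, alike either way up. Its bore has six slots 7 mm wide and 28.4 mm across, 20.6 mm between the lands, so it slides on with about 0.7 mm of play once within 3 degrees. The point is its centre, half-way up (12 mm); x points along one slot, so hub and shaft line up when their x axes agree in any multiple of 60 degrees. Any hub fits any unit
- cap_1_mid (a point): black plastic transit cap that may sit loosely over the shaft of unit_1 (absent, None, if that shaft is bare): upturned cup 33 mm in diameter (35 mm at the rim), 28 mm high, 20 g, its rim resting on the boss; lifts straight off. The point is its centre, half-way up (14 mm)
- cap_2_mid (a point): black plastic transit cap that may sit loosely over the shaft of unit_2 (absent, None, if that shaft is bare): upturned cup 33 mm in diameter (35 mm at the rim), 28 mm high, 20 g, its rim resting on the boss; lifts straight off. The point is its centre, half-way up (14 mm)
- cap_3_mid (a point): black plastic transit cap that may sit loosely over the shaft of unit_3 (absent, None, if that shaft is bare): upturned cup 33 mm in diameter (35 mm at the rim), 28 mm high, 20 g, its rim resting on the boss; lifts straight off. The point is its centre, half-way up (14 mm)
- tray_floor (a point): transfer tray, shallow aluminium tray fixed to the worktop: inside 168 mm along its x by 51 mm along its y, floor 3 mm thick, rim 15 mm above the worktop, walls 3 mm. Holds the three units in one row with 6 mm to spare in length (46 + 46 + 70 mm) and 5 mm in width. The point is the centre of its inner floor; x along its length, z up
- cap_box_floor (a point): cap box, open grey plastic box fixed to the worktop: inside 124 mm along its x by 54 mm along its y, floor 3 mm thick, rim 30 mm above the worktop. The point is the centre of its inner floor; x along its length, z up
- cup_1_mid (a point): turned aluminium cup, a bystander: 36 mm diameter, 43 mm high, stands loose on the worktop among the parts. The point is its centre

How it is judged:
By the outcome, as a careful person would: the job done as asked, in the order asked, and still so for the second after the job is handed in, with the robot touching nothing.
Of cap_1, cap_2, cap_3 only 1 to 3 are there at a start; the rules pass over those that are not, and their reading is None.
At some moment in a run one of hub_1, hub_2, hub_3, unit_1, unit_2, unit_3 may be knocked a few centimetres aside while the robot is not near it.
Once in a run the grip may slacken for a moment while it holds something.
It also fails if it takes over 210 s, if anything falls off the work surface, if the arm or the gripper's body presses on something with over 40 N, if the wrist force passes 120 N, or if a joint passes its speed limit or range.

## Working session

There is one attempt and no reset: what is moved stays moved. The work goes in short steps, each a Python script; the robot and the scene stay as the last script left them, time stands still between calls to the robot, and variables do not carry over. Pictures are saved under pics/ and viewed, and the job is handed in when it is done.

```bash
ls; mkdir -p pics; python3 - <<'E'
from bench import arm
import cv2,numpy as np
for n in("top","side"):
    p=arm.read_camera(n); cv2.imwrite(f"pics/{n}0.png",p["color"])
    print(n,p["fx"],p["fy"],p["cx"],p["cy"],[k for k in p]); print(np.round(p["view"],4).tolist())
    print({k:p[k] for k in p if k not in("color","view")})
print(arm.state())
E
```

```text
pics
top 405.28668827207383 405.28668827207383 281.40810333490754 205.36525312724967 ['color', 'fx', 'fy', 'cx', 'cy', 'view', 'shot']
[[0.0072, -0.9993, 0.036, 163.7881], [0.986, 0.0131, 0.1664, -570.9524], [-0.1667, 0.0343, 0.9854, -826.8022], [0.0, 0.0, 0.0, 1.0]]
{'fx': 405.28668827207383, 'fy': 405.28668827207383, 'cx': 281.40810333490754, 'cy': 205.36525312724967, 'shot': 1}
side 491.41796943336993 491.41796943336993 285.6054451731011 205.97495720277016 ['color', 'fx', 'fy', 'cx', 'cy', 'view', 'shot']
[[0.3448, -0.9386, -0.0117, -12.8479], [0.8323, 0.3, 0.4662, -538.1434], [-0.4341, -0.1705, 0.8846, -644.5323], [0.0, 0.0, 0.0, 1.0]]
{'fx': 491.41796943336993, 'fy': 491.41796943336993, 'cx': 285.6054451731011, 'cy': 205.97495720277016, 'shot': 2}
{'time': 0.1, 'joints': array([-1.19651995,  0.61581573, -0.01262026,  1.42473714,  0.00806987,
        1.10341222, -0.04040909]), 'joint_vel': array([ 0.00086796, -0.0008548 ,  0.00017245, -0.00549221,  0.00115681,
        0.00082344, -0.00127198]), 'joint_efforts': array([ 1.40620657e-03, -4.70376062e+01,  2.60474179e-01, -1.71567446e+01,
        1.00819260e-02,  5.86688824e-03, -8.10881517e-06]), 'ee_pos': array([253.31485165, 597.90758326, 249.25882193]), 'tcp_rot': array([[ 3.90090073e-01,  9.20776256e-01, -9.06192169e-04],
       [ 9.20773771e-01, -3.90091126e-01, -2.13926879e-03],
       [-2.32328543e-03,  1.09536461e-07, -9.99997301e-01]]), 'contact_force': array([-0.78004549, -0.59909549, -0.84378815]), 'wrist_torque': array([-0.03352441, -0.06674549,  0.04818819]), 'opening': 85.54476213018991}
```

View pics/top0.png

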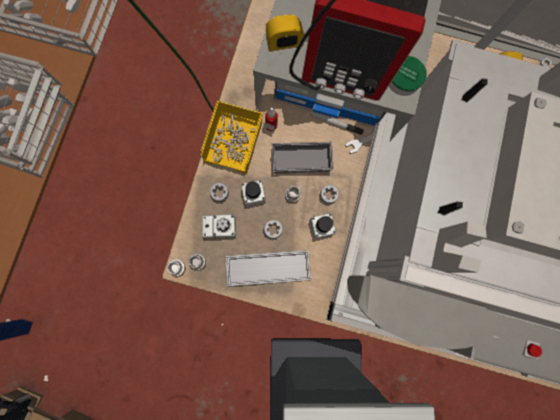

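View pics/side0.png

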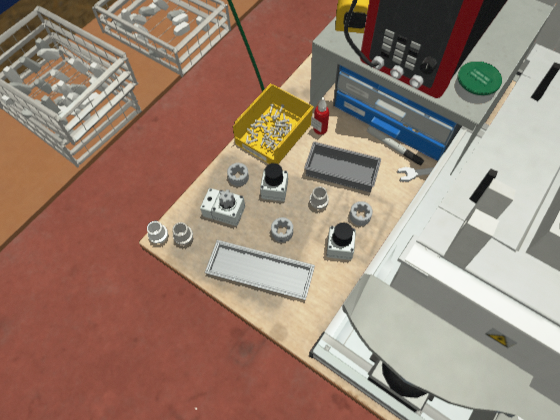

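```bash
python3 - <<'E'
import cv2
a=cv2.imread("pics/top0.png")[130:295,160:370]; cv2.imwrite("pics/top0z.png",cv2.resize(a,None,fx=3.8,fy=3.6,interpolation=cv2.INTER_CUBIC))
a=cv2.imread("pics/side0.png")[135:305,140:400]; cv2.imwrite("pics/side0z.png",cv2.resize(a,None,fx=3,fy=3,interpolation=cv2.INTER_CUBIC))
E
```

```text
(no output)
```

View pics/top0z.png

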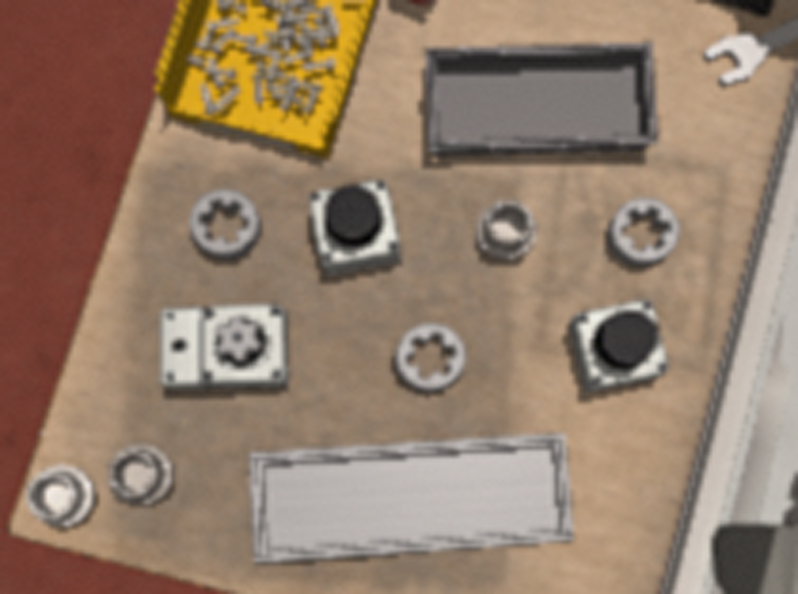

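View pics/side0z.png

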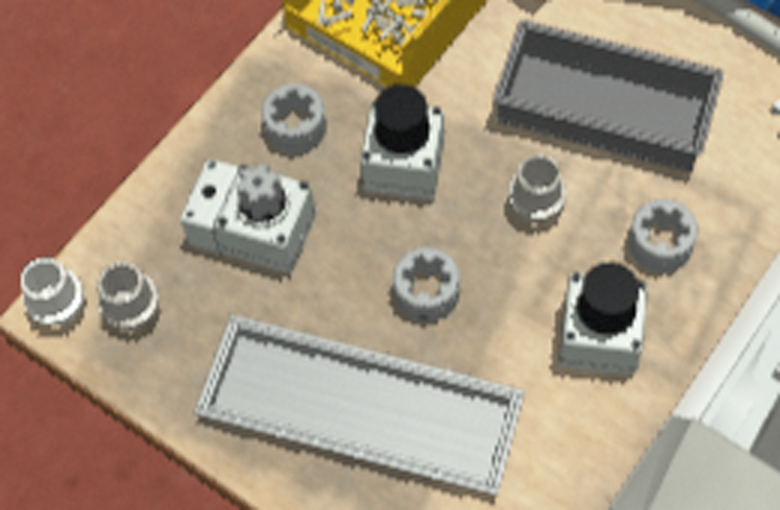

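```bash
cat > vis.py <<'E'
import cv2,numpy as np
from scipy.optimize import minimize
def proj(p,P):
    P=np.atleast_2d(P); V=p["view"]; c=P@V[:3,:3].T+V[:3,3]
    return np.c_[p["cx"]+p["fx"]*c[:,0]/-c[:,2], p["cy"]-p["fy"]*c[:,1]/-c[:,2]]
def back(p,uv,z):
    V=p["view"];R=V[:3,:3];o=-R.T@V[:3,3]
    d=R.T@np.array([(uv[0]-p["cx"])/p["fx"],-(uv[1]-p["cy"])/p["fy"],-1.]); return o+d*(z-o[2])/d[2]
def cyl(r,z0,z1,n=40):
    a=np.arange(n)*2*np.pi/n; c=np.c_[r*np.cos(a),r*np.sin(a)]
    return np.r_[np.c_[c,np.full(n,z0)],np.c_[c,np.full(n,z1)]]
def box(x0,x1,y0,y1,z0,z1):
    return np.array([[x,y,z] for x in(x0,x1) for y in(y0,y1) for z in(z0,z1)],float)
H=box(-23,23,-23,23,0,40)
MODELS={"unit":[H,cyl(16.5,40,44),cyl(13,44,68)],
 "unit_nos":[H,cyl(16.5,40,44)],
 "unitcap":[H,cyl(16.5,40,44)],
 "unit3":[H,box(22,47,-23,23,0,36),cyl(16.5,40,44),cyl(13,44,68)],
 "unithub":[H,cyl(20,44,68)],"unit3hub":[H,box(22,47,-23,23,0,36),cyl(20,44,68)],
 "hub":[cyl(20,0,24)],"cap":[cyl(17.5,0,4),cyl(16.5,0,28)],"cup":[cyl(18,0,43)],
 "tray":[box(-87,87,-28.5,28.5,0,15)],"box":[box(-65,65,-30,30,0,30)]}
def pose(P,x,y,th,z=0):
    c,s=np.cos(th),np.sin(th); return P@np.array([[c,-s,0],[s,c,0],[0,0,1]]).T+[x,y,z]
S=4
def sil(p,parts,off):
    w=96*S; m=np.zeros((w,w),np.uint8)
    for P in parts:
        q=(proj(p,P)-off+.5)*S
        h=cv2.convexHull(np.round(q*16).astype(np.int32).reshape(-1,1,2)) if 0 else cv2.convexHull(q.astype(np.float32))
        cv2.fillConvexPoly(m,np.round((h-.5)*16).astype(np.int32),255,cv2.LINE_AA,4)
    return cv2.resize(m,(96,96),interpolation=cv2.INTER_AREA)/255.
def fit(obs,model,x0,yaw=True,z=0,dxy=None):
    """obs: list of (pic,region). returns x,y,th,residual"""
    parts=MODELS[model]; data=[]
    for p,r in obs:
        ys,xs=np.nonzero(r); off=np.array([round(xs.mean())-48,round(ys.mean())-48])
        a=np.zeros((96,96)); k=(abs(xs-off[0]-47.5)<48)&(abs(ys-off[1]-47.5)<48)
        a[ys[k]-off[1],xs[k]-off[0]]=1; data.append((p,off,a))
    def f(v):
        th=v[2]/20 if yaw else x0[2]
        return sum(abs(sil(p,[pose(P,v[0],v[1],th,z) for P in parts],off)-a).sum()/a.sum() for p,off,a in data)/len(data)
    v0=[x0[0],x0[1]]+([x0[2]*20] if yaw else [])
    n=len(v0)
    s=np.vstack([v0]+[np.array(v0)+4*np.eye(n)[i] for i in range(n)])
    r=minimize(f,v0,method="Nelder-Mead",options=dict(initial_simplex=s,xatol=.03,fatol=1e-5,maxiter=300))
    return r.x[0],r.x[1],(r.x[2]/20 if yaw else x0[2]),r.fun
def spline(p,x,y,z,r0=10.3,r1=13.,bright=True,n=120):
    """phase (mod 60deg) where brightness is max (bright) or min on ring"""
    g=cv2.cvtColor(p["color"],cv2.COLOR_BGR2GRAY).astype(np.float32)
    a=np.arange(n)*2*np.pi/n; acc=np.zeros(n)
    for r in np.linspace(r0,r1,6):
        q=proj(p,np.c_[x+r*np.cos(a),y+r*np.sin(a),np.full(n,z)]).astype(np.float32)
        acc+=cv2.remap(g,q[:,0].reshape(1,-1),q[:,1].reshape(1,-1),cv2.INTER_CUBIC)[0]
    F=np.fft.fft(acc); ph=-np.angle(F[6])/6
    if not bright: ph+=np.pi/6
    per=np.pi/3
    return (ph+per/2)%per-per/2, abs(F[6])/np.sqrt((abs(F[1:n//2])**2).sum())
E
cat > look.py <<'E'
from bench import arm
import cv2,numpy as np,sys
from vis import *
def shots():
    return {n:arm.read_camera(n) for n in("top","side")}
def dets(pics,thing,minsc=.3):
    return {n:[d for d in arm.regions_of(p,thing) if d["score"]>minsc] for n,p in pics.items()}
if __name__=="__main__":
    pics=shots()
    for t in ["unit_1_mid","unit_3_mid","hub_1_mid","cap_1_mid","cup_1_mid","tray_floor","cap_box_floor"]:
        D=dets(pics,t,.1)
        for n in D:
            for d in D[n]:
                b=back(pics[n],d["rect"][:2],20)
                print(t,n,round(d["score"],2),np.round(d["rect"],1),np.round(b[:2]),d["region"].sum())
E
python3 look.py
```

```text
unit_1_mid top 0.56 [252.2 194.8  24.   21.2] [596. 234.] 170
unit_1_mid side 0.96 [274.8 187.4  25.4  29.9] [596. 227.] 431
unit_1_mid side 0.37 [225.9 198.2  16.   15.8] [543. 304.] 174
unit_3_mid top 0.76 [220.2 227.4  36.5  25.8] [523. 302.] 759
unit_3_mid side 0.74 [221.4 206.2  46.1  34.7] [525. 305.] 1205
hub_1_mid top 0.68 [219.3 192.5  19.7  14. ] [601. 306.] 214
hub_1_mid side 0.74 [237.3 173.7  21.6  19.8] [600. 305.] 371
hub_1_mid side 0.41 [258.8 272.1 107.1  60.4] [429. 193.] 3647
cap_1_mid top 0.63 [254.1 189.3  14.1  15.8] [609. 230.] 226
cap_1_mid side 0.86 [275.  174.6  17.2  22. ] [622. 236.] 360
cap_1_mid side 0.4 [338.2 243.1  28.9  29.9] [527.  81.] 427
cup_1_mid top 0.57 [293.  193.6  14.7  15.3] [600. 143.] 220
cup_1_mid side 0.73 [320.1 197.8  19.9  19.5] [603. 139.] 330
tray_floor top 0.91 [267.9 266.9  90.3  36.9] [439. 197.] 2543
tray_floor side 0.59 [259.9 270.9 110.5  64. ] [432. 192.] 3816
cap_box_floor top 0.83 [302.2 156.9  61.8  35.7] [685. 122.] 1778
cap_box_floor side 0.61 [341.2 165.6  76.1  48.3] [684. 124.] 2627
```

```bash
python3 - <<'E'
import cv2,numpy as np
for n,(r0,r1,c0,c1) in {"top":(130,295,160,370),"side":(135,305,140,400)}.items():
    a=cv2.imread(f"pics/{n}0.png").astype(float)
    s=(a[...,2]-a[...,0])/(a.max(2)+1)
    m=np.clip(s*600,0,255).astype(np.uint8)[r0:r1,c0:c1]
    cv2.imwrite(f"pics/{n}_sat.png",cv2.resize(m,None,fx=3,fy=3,interpolation=cv2.INTER_NEAREST))
E
```

```text
(no output)
```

View pics/top_sat.png

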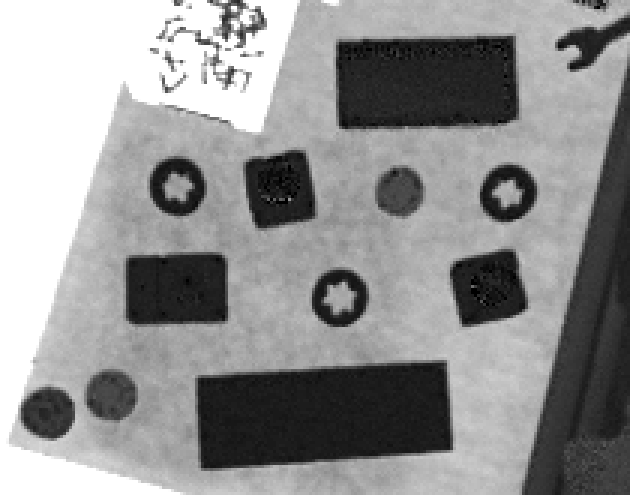

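View pics/side_sat.png

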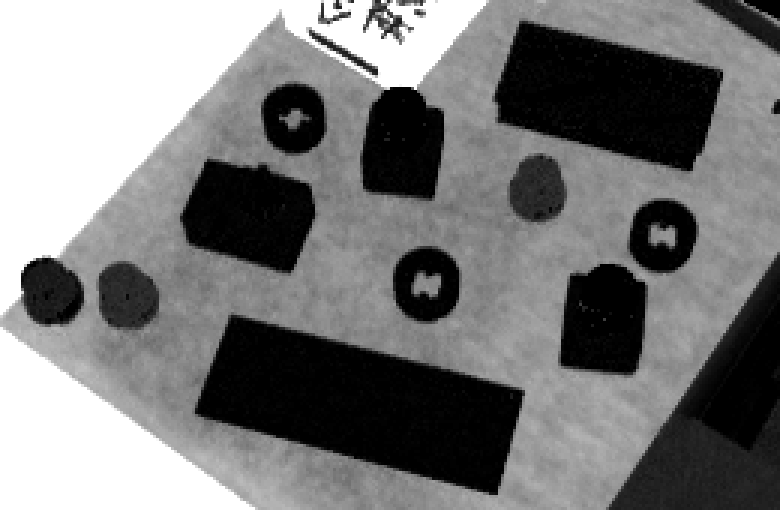

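```bash
cat >> vis.py <<'E'
def matte(p):
    a=p["color"].astype(np.float32)
    s=(a[...,2]-a[...,0])/(a.max(2)+1)
    bg=cv2.GaussianBlur(cv2.medianBlur(np.clip(s*400,0,255).astype(np.uint8),5),(0,0),1)/400.
    return np.clip(1-(s-.03)/(.27-.03),0,1)
def comps(p):
    m=matte(p); n,lab,st,cen=cv2.connectedComponentsWithStats((m>.5).astype(np.uint8),connectivity=4)
    return m,lab,st,cen
def soft(p,m,lab,i,fill=True):
    c=(lab==i).astype(np.uint8)
    d=cv2.dilate(c,np.ones((3,3),np.uint8))
    a=m*d
    if fill:
        cn,_=cv2.findContours(c,cv2.RETR_EXTERNAL,cv2.CHAIN_APPROX_NONE)
        f=np.zeros_like(c); cv2.drawContours(f,cn,-1,1,-1); f=cv2.erode(f,np.ones((3,3),np.uint8))
        a=np.maximum(a,f)
    return a
def fit2(pics,model,x0,yaw=True,z=0,free=None,W=None,fill=True):
    """joint fit over pics (dict). x0=(x,y,th). component nearest projected guess."""
    W=W or (200 if model in("tray","box") else 112)
    parts=MODELS[model]; data=[]
    for n,p in pics.items():
        m,lab,st,cen=comps(p)
        zc={"hub":12,"tray":8,"box":15,"cup":21}.get(model,25)+z
        u=proj(p,[x0[0],x0[1],zc])[0]
        ok=[i for i in range(1,len(st)) if 60<st[i][4]<6000]
        i=min(ok,key=lambda i:np.hypot(*(cen[i]-u)))
        if np.hypot(*(cen[i]-u))>25: continue
        a=soft(p,m,lab,i,fill); off=np.round(cen[i]).astype(int)-W//2
        A=np.zeros((W,W)); 
        y0,x0_=max(off[1],0),max(off[0],0); sub=a[y0:off[1]+W,x0_:off[0]+W]
        A[y0-off[1]:y0-off[1]+sub.shape[0],x0_-off[0]:x0_-off[0]+sub.shape[1]]=sub
        data.append((p,off,A))
    def ren(p,off,v,th):
        mm=np.zeros((W*S,W*S),np.uint8)
        for P in parts:
            q=(proj(p,pose(P,v[0],v[1],th,z))-off+.5)*S-.5
            h=cv2.convexHull(q.astype(np.float32))
            cv2.fillConvexPoly(mm,np.round(h*16).astype(np.int32),255,cv2.LINE_AA,4)
        return cv2.resize(mm,(W,W),interpolation=cv2.INTER_AREA)/255.
    out=[]
    def run(dat):
        def f(v):
            th=v[2]/20 if yaw else x0[2]
            return sum(((ren(p,off,v,th)-a)**2).sum()/a.sum() for p,off,a in dat)/len(dat)
        v0=[x0[0],x0[1]]+([x0[2]*20] if yaw else []); n=len(v0)
        s=np.vstack([v0]+[np.array(v0)+5*np.eye(n)[i] for i in range(n)])
        r=minimize(f,v0,method="Nelder-Mead",options=dict(initial_simplex=s,xatol=.03,fatol=1e-6,maxiter=250))
        return np.array([r.x[0],r.x[1],(r.x[2]/20 if yaw else x0[2]),r.fun])
    return [run([d]) for d in data]
E
python3 - <<'E'
from look import *
import time
pics=shots()
G={"u253":("unit_nos",(596,232,.15)),"u323":("unit_nos",(520,83,.15)),"u3":("unit3",(523,290,np.pi/2)),
"hubL":("hub",(601,305,0)),"hubR":("hub",(598,70,0)),"hubM":("hub",(520,183,0)),"cup":("cup",(601,141,0)),"tray":("tray",(437,195,np.pi/2)),"box":("box",(685,123,np.pi/2))}
M=MODELS; M["unit_nos"]=M["unit_nos"]+[cyl(17.5,44,48),cyl(16.5,44,72)]
for k,(m,x0) in G.items():
    t=time.time()
    r=fit2(pics,m,x0,yaw=m not in("hub","cup"))
    print(k,[np.round([*a[:2],np.degrees(a[2]),a[3]],2).tolist() for a in r],round(time.time()-t,1))
    if m=="hub":
        for (n,p),a in zip(pics.items(),r): print("   slot",n,np.round([np.degrees(spline(p,a[0],a[1],24,bright=b)[0]) for b in(0,)]+[spline(p,a[0],a[1],24)[1]],2))
    if k=="u3":
        for (n,p),a in zip(pics.items(),r): print("   tooth",n,np.degrees(spline(p,a[0],a[1],68,r0=10,r1=13.5)[0]),spline(p,a[0],a[1],68,r0=10,r1=13.5)[1])
E
```

```text
u253 [[600.53, 232.21, 11.37, 0.03], [599.35, 229.7, 12.72, 0.03]] 0.3
u323 [[529.43, 78.68, 13.52, 0.05], [528.97, 77.14, 11.59, 0.03]] 0.2
u3 [[526.33, 293.33, 92.58, 0.02], [526.04, 291.17, 91.55, 0.02]] 0.2
   tooth top 8.993304940735106 0.3829623922979984
   tooth side 7.3395728969320375 0.4183506326676229
hubL [[603.53, 308.53, 0.0, 0.02], [603.28, 306.39, 0.0, 0.01]] 0.2
   slot top [22.79  0.82]
   slot side [23.43  0.74]
hubR [[602.03, 61.71, 0.0, 0.03], [601.85, 60.53, 0.0, 0.01]] 0.2
   slot top [-21.58   0.83]
   slot side [-20.98   0.7 ]
hubM [[521.76, 187.14, 0.0, 0.01], [522.07, 185.45, 0.0, 0.01]] 0.1
   slot top [-16.7    0.86]
   slot side [-17.14   0.76]
cup [[598.77, 144.19, 0.0, 0.32], [601.03, 141.58, 0.0, 0.32]] 0.1
tray [[436.33, 197.84, 94.28, 0.11], [438.58, 193.58, 94.59, 0.07]] 0.2
box [[685.92, 124.0, 92.95, 0.01], [685.65, 122.21, 92.62, 0.02]] 0.3
```

```bash
cat > mv.py <<'E'
from bench import arm
import numpy as np
def R(yaw):
    c,s=np.cos(yaw),np.sin(yaw); return np.array([[c,s,0],[s,-c,0],[0,0,-1.]])
def st(tag=""):
    s=arm.state(); j=s["joints"]
    yaw=np.degrees(np.arctan2(s["tcp_rot"][1,0],s["tcp_rot"][0,0]))
    print(tag,"t%.1f"%s["time"],"p",np.round(s["ee_pos"],1),"yaw%.1f"%yaw,"op%.1f"%s["opening"],"F",np.round(s["contact_force"],1),"T",np.round(s["wrist_torque"],2),"j7 %.2f"%j[6]); return s
def bestyaw(p,yaw,prefer=0.):
    """choose among yaw+k*pi the one with joint7 nearest 'prefer'"""
    best=None
    for k in(-1,0,1):
        q=arm.ik(list(p),R(yaw+k*np.pi))
        if q is not None and (best is None or abs(q[6]-prefer)<abs(best[1][6]-prefer)): best=(yaw+k*np.pi,q)
    return best[0] if best else None
def goto(x,y,z,yaw): arm.goto([x,y,z],R(yaw))
def lin(x,y,z,yaw=None,v=150,f=None): return arm.move_l([x,y,z],None if yaw is None else R(yaw),max_speed=v,f_stop=f)
E
python3 - <<'E'
from mv import *
D=np.radians
for n,(x,y) in dict(u1=(600,231),u2=(529,78),u3=(526,292),hL=(603,307.5),hR=(602,61),hM=(522,186),b=(686,123),tl=(434,280),tr=(440,136)).items():
    for z in(25,110):
        print(n,z,[(round(yw),round(float(q[6]),2)) if (q:=arm.ik([x,y,z],R(D(yw)))) is not None else (yw,None) for yw in(-90,-45,0,45,90,135,180)])
E
```

```text
u1 25 [(-90, -1.41), (-45, -0.83), (0, -0.2), (45, 0.43), (90, 1.05), (135, 1.66), (180, 2.27)]
u1 110 [(-90, -1.47), (-45, -0.85), (0, -0.21), (45, 0.44), (90, 1.09), (135, 1.72), (180, 2.35)]
u2 25 [(-90, -1.06), (-45, -0.44), (0, 0.14), (45, 0.71), (90, 1.26), (135, 1.79), (180, 2.36)]
u2 110 [(-90, -1.18), (-45, -0.53), (0, 0.09), (45, 0.72), (90, 1.31), (135, 1.9), (180, 2.51)]
u3 25 [(-90, -1.52), (-45, -0.91), (0, -0.34), (45, 0.29), (90, 0.91), (135, 1.51), (180, 2.09)]
u3 110 [(-90, -1.59), (-45, -0.96), (0, -0.35), (45, 0.3), (90, 0.94), (135, 1.56), (180, 2.18)]
hL 25 [(-90, -1.55), (-45, -0.94), (0, -0.33), (45, 0.33), (90, 0.96), (135, 1.59), (180, 2.2)]
hL 110 [(-90, -1.6), (-45, -0.96), (0, -0.33), (45, 0.33), (90, 0.99), (135, 1.63), (180, 2.27)]
hR 25 [(-90, -1.05), (-45, -0.43), (0, 0.17), (45, 0.75), (90, 1.33), (135, 1.88), (180, 2.48)]
hR 110 [(-90, -1.16), (-45, -0.5), (0, 0.14), (45, 0.77), (90, 1.37), (135, 1.97), (180, 2.6)]
hM 25 [(-90, -1.32), (-45, -0.69), (0, -0.1), (45, 0.48), (90, 1.06), (135, 1.63), (180, 2.19)]
hM 110 [(-90, -1.4), (-45, -0.77), (0, -0.14), (45, 0.49), (90, 1.11), (135, 1.71), (180, 2.32)]
b 25 [(-90, -1.26), (-45, -0.63), (0, 0.02), (45, 0.65), (90, 1.27), (135, 1.87), (180, 2.51)]
b 110 [(-90, -1.31), (-45, -0.66), (0, 0.0), (45, 0.65), (90, 1.31), (135, 1.93), (180, 2.58)]
tl 25 [(-90, -1.54), (-45, -0.92), (0, -0.35), (45, 0.23), (90, 0.81), (135, 1.39), (180, 1.93)]
tl 110 [(-90, -1.61), (-45, -0.99), (0, -0.39), (45, 0.23), (90, 0.85), (135, 1.47), (180, 2.06)]
tr 25 [(-90, -1.26), (-45, -0.6), (0, -0.04), (45, 0.52), (90, 1.08), (135, 1.61), (180, 2.12)]
tr 110 [(-90, -1.33), (-45, -0.68), (0, -0.07), (45, 0.53), (90, 1.14), (135, 1.72), (180, 2.31)]
```

```bash
python3 - <<'E'
from mv import *
D=np.radians
def cap(x,y,yaw,bx,by):
    arm.grip(56)
    goto(x,y,120,yaw); st("above")
    lin(x,y,66,v=120,f=15); st("down")
    arm.grip(20); s=st("gripped")
    if s["opening"]<28: print("MISS"); return
    lin(x,y,112,v=200); st("up")
    goto(bx,by,100,D(2.8)); st("box")
    lin(bx,by,53,v=150,f=15); s=st("rel")
    arm.grip(55); st("open"); lin(bx,by,100,v=250)
# box centre 685.8,123.1, length axis yaw 92.8
u=np.array([np.cos(D(92.8)),np.sin(D(92.8))]); c=np.array([685.8,123.1])
cap(600,231,D(11.5),*(c+28*u))
E
cat > snap.py <<'E'
import sys
from bench import arm
import cv2
for n in("top","side"):
    p=arm.read_camera(n)["color"]; r=(120,300,155,375) if n=="top" else (130,310,130,400)
    cv2.imwrite(f"pics/{n}_{sys.argv[1]}.png",cv2.resize(p[r[0]:r[1],r[2]:r[3]],None,fx=2.9,fy=2.9,interpolation=cv2.INTER_CUBIC))
E
python3 snap.py a
```

```text
above t3.3 p [599.4 233.5 120.3] yaw11.7 op55.9 F [ 0.4 -0.4 -0.4] T [0.06 0.02 0.04] j7 -0.05
down t3.9 p [600.3 231.4  66.2] yaw11.5 op55.9 F [0.9 0.1 0.7] T [0.03 0.02 0.02] j7 -0.03
gripped t4.2 p [601.1 231.4  67.5] yaw11.5 op32.3 F [-0.7 -0.2  4.9] T [ 0.02  0.05 -0.02] j7 -0.03
up t4.6 p [600.2 231.1 112.7] yaw11.5 op32.5 F [-0.3  0.2 -0.8] T [-0.04  0.    0.03] j7 -0.04
box t5.2 p [683.7 149.5  97.8] yaw2.7 op32.5 F [ 0.5  1.4 -0.2] T [ 0.    0.03 -0.02] j7 -0.03
rel t5.6 p [683.8 152.5  52.7] yaw2.9 op32.5 F [0.5 0.2 0.6] T [ 0.02 -0.04 -0.02] j7 -0.02
open t6.0 p [684.9 151.1  53.9] yaw2.8 op55.5 F [ 0.2 -0.5  0.1] T [0.02 0.05 0.  ] j7 -0.02
```

View pics/side_a.png

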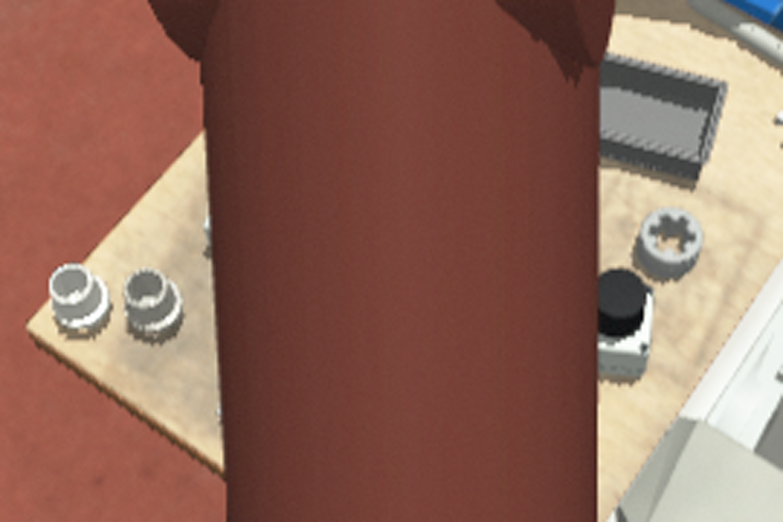

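```bash
cat >> mv.py <<'E'
HOME=[-1.196, 0.615, -0.013, 1.423, 0.008, 1.103, -0.04]
E
python3 - <<'E'
from mv import *
D=np.radians
u=np.array([np.cos(D(92.8)),np.sin(D(92.8))]); c=np.array([685.8,123.1])
bx,by=c-28*u
x,y,yaw=529.2,78,D(12.5)
goto(x,y,120,yaw); arm.sleep(.2);
lin(x,y,66,v=120,f=15); st("down")
arm.grip(20); s=st("gripped")
assert s["opening"]>28
lin(x,y,112,v=200); st("up")
goto(bx,by,110,D(2.8)); s=st("box")
lin(bx,by,53,v=150,f=15); s=st("rel")
arm.grip(55); st("open"); lin(bx,by,110,v=250)
arm.move_j(HOME); st("home")
E
python3 snap.py b
```

```text
down t7.9 p [529.6  78.   66.1] yaw12.5 op55.0 F [ 0.3 -1.  -0.1] T [ 0.02 -0.05 -0.02] j7 0.22
gripped t8.3 p [530.1  78.1  67.2] yaw12.5 op32.1 F [-0.6 -1.1  4.7] T [-0.03  0.11 -0.04] j7 0.22
up t8.7 p [529.4  78.1 112.6] yaw12.5 op31.9 F [-0.6 -0.5 -0.8] T [0.   0.07 0.01] j7 0.20
box t9.3 p [685.3  94.8 108. ] yaw2.8 op32.2 F [-0.2 -0.2 -1.3] T [-0.03  0.01  0.03] j7 0.06
rel t9.9 p [686.9  95.   53.4] yaw2.8 op32.1 F [ 1.1 -0.7 -0.8] T [ 0.03 -0.04 -0.01] j7 0.07
open t10.2 p [687.6  95.2  53.9] yaw2.8 op55.2 F [ 0.5  0.1 -0.4] T [ 0.04  0.   -0.02] j7 0.07
home t13.0 p [255.5 597.9 250. ] yaw66.9 op54.7 F [-0.4 -0.7  0.1] T [0.   0.03 0.03] j7 -0.04
```

View pics/side_b.png

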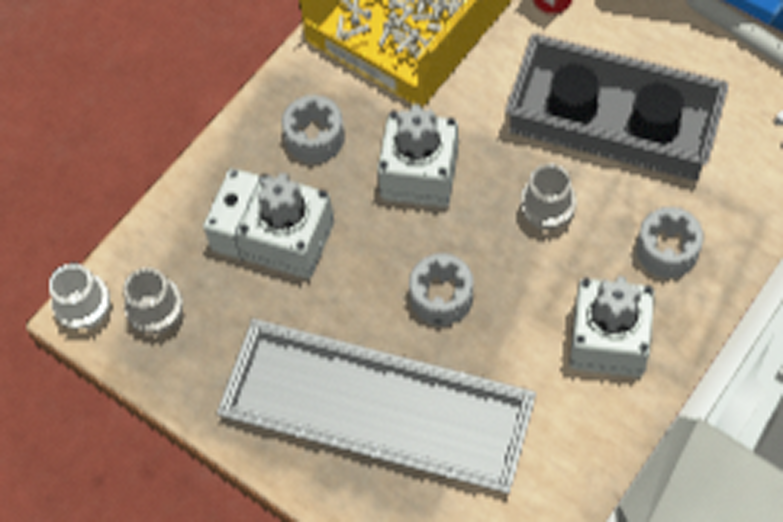

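View pics/top_b.png

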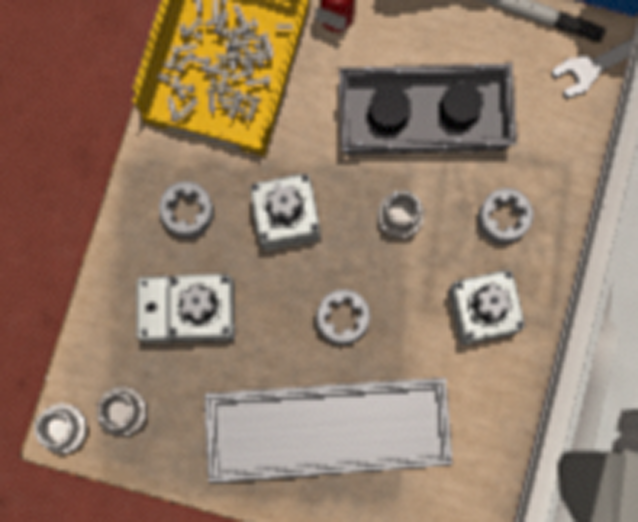

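```bash
cat > loc.py <<'E'
from look import *
def star(th,z,ro=13,ri=9.5,w=5.5):
    pts=[]
    for k in range(6):
        a=th+k*np.pi/3
        for (r,s) in((ri,-1),(ro,-1),(ro,1),(ri,1)):
            l=np.sqrt(r*r-(w/2)**2); pts.append([l*np.cos(a)-s*w/2*np.sin(a),l*np.sin(a)+s*w/2*np.cos(a),z])
    return np.array(pts)
def starfit(p,x,y,z,sign=1,ro=13,ri=9.5,w=5.5,R=17,rng=1.5):
    """fit spline star by correlation; returns x,y,th,score"""
    g=cv2.cvtColor(p["color"],cv2.COLOR_BGR2GRAY).astype(float)
    c=np.round(proj(p,[x,y,z])[0]).astype(int); W=32; off=c-W//2
    G=g[off[1]:off[1]+W,off[0]:off[0]+W]; K=8
    def poly(P):
        m=np.zeros((W*K,W*K),np.uint8); q=(proj(p,P)-off+.5)*K-.5
        cv2.fillPoly(m,[np.round(q*16).astype(np.int32)],255,cv2.LINE_AA,4)
        return cv2.resize(m,(W,W),interpolation=cv2.INTER_AREA)/255.
    def f(v):
        s=poly(star(v[2]/10,z,ro,ri,w)+[v[0],v[1],0]); d=poly(cyl(R,z,z)[:40]+[v[0],v[1],0])
        k=d>.5; return -sign*np.corrcoef(s[k],G[k])[0,1]
    best=None
    for t0 in np.radians([-25,-15,-5,5,15,25]):
        v0=np.array([x,y,t0*10])
        r=minimize(f,v0,method="Nelder-Mead",options=dict(initial_simplex=np.vstack([v0,v0+[rng,0,0],v0+[0,rng,0],v0+[0,0,1]]),xatol=.02,fatol=1e-4,maxiter=150))
        if best is None or r.fun<best.fun: best=r
    th=(best.x[2]/10+np.pi/6)%(np.pi/3)-np.pi/6
    return np.array([best.x[0],best.x[1],th,-best.fun])
MODELS["unit_nos"]=MODELS["unit"]
def unit(pics,x0,m="unit"):
    r=fit2(pics,m,x0); out=[]
    for (n,p),a in zip(pics.items(),r):
        s=starfit(p,a[0],a[1],68,1); out.append((n,a,s))
        print("  ",n,np.round([*a[:2],np.degrees(a[2]),a[3]],2),"shaft",np.round([*s[:2],np.degrees(s[2]),s[3]],2), "ring %.1f"%np.degrees(spline(p,a[0],a[1],68,r0=10,r1=13)[0]))
    return out
def hub(pics,x0,z=0):
    r=fit2(pics,"hub",(*x0[:2],0),yaw=False,z=z); out=[]
    for (n,p),a in zip(pics.items(),r):
        s=starfit(p,a[0],a[1],24+z,-1,14.2,10.3,7.,18); out.append((n,a,s))
        print("  ",n,np.round([*a[:2],a[3]],2),"bore",np.round([*s[:2],np.degrees(s[2]),s[3]],2),"ring %.1f"%np.degrees(spline(p,a[0],a[1],24+z,r0=10.5,r1=14,bright=False)[0]))
    return out
E
python3 - <<'E'
from loc import *
pics=shots()
print("u1");unit(pics,(600,231,D:=np.radians(12)))
print("u2");unit(pics,(529,78,D))
print("u3");unit(pics,(526,292,np.radians(92)),"unit3")
for x0 in((603,307),(602,61),(522,186)): print("hub");hub(pics,x0)
for n in pics:
    print("tray",n); r=fit2({n:pics[n]},"tray",(437,195.5,np.radians(94.4)))[0]; print(np.round(r,3), np.degrees(r[2]))
    im=pics[n]["color"].copy()
    big=cv2.resize(im,None,fx=4,fy=4,interpolation=cv2.INTER_CUBIC)
    for P in(box(-87,87,-28.5,28.5,0,15),box(-84,84,-25.5,25.5,3,15)):
        q=(proj(pics[n],pose(P,*r[:3]))+.5)*4-.5
        for i in range(8):
            for j in range(i):
                if bin(i^j).count("1")==1: cv2.line(big,tuple(map(int,q[i])),tuple(map(int,q[j])),(0,0,255),1)
    c=(proj(pics[n],[r[0],r[1],0])[0]*4).astype(int)
    cv2.imwrite(f"pics/tray_{n}.png",big[c[1]-150:c[1]+150,c[0]-250:c[0]+250])
E
```

```text
u1
   top [6.0082e+02 2.3223e+02 1.1160e+01 2.0000e-02] shaft [ 6.0520e+02  2.3296e+02 -1.8120e+01  2.7000e-01] ring 26.1
   side [5.9988e+02 2.2980e+02 1.2430e+01 3.0000e-02] shaft [6.0187e+02 2.3174e+02 2.1270e+01 3.7000e-01] ring 21.1
u2
   top [5.2929e+02 7.8640e+01 1.3110e+01 4.0000e-02] shaft [5.3979e+02 7.4320e+01 7.9500e+00 5.2000e-01] ring 6.7
   side [5.2942e+02 7.7210e+01 1.1320e+01 3.0000e-02] shaft [5.3002e+02 7.6500e+01 6.2200e+00 3.1000e-01] ring 8.0
u3
   top [5.2631e+02 2.9336e+02 9.2490e+01 2.0000e-02] shaft [ 5.3757e+02  2.9808e+02 -6.1200e+00  4.2000e-01] ring 9.2
   side [5.2617e+02 2.9097e+02 9.1970e+01 2.0000e-02] shaft [5.2695e+02 2.9067e+02 4.0200e+00 3.3000e-01] ring 6.5
hub
   top [6.0339e+02 3.0852e+02 2.0000e-02] bore [603.7  308.34  22.63   0.83] ring 22.8
   side [6.0328e+02 3.0636e+02 1.0000e-02] bore [603.62 306.47  23.24   0.89] ring 23.4
hub
   top [6.0195e+02 6.1810e+01 3.0000e-02] bore [602.37  61.61 -21.9    0.85] ring -21.8
   side [6.0179e+02 6.0540e+01 1.0000e-02] bore [602.84  60.22 -21.4    0.86] ring -21.1
hub
   top [5.2180e+02 1.8711e+02 1.0000e-02] bore [522.09 186.83 -16.5    0.89] ring -16.5
   side [5.2212e+02 1.8550e+02 1.0000e-02] bore [522.3  185.33 -16.2    0.85] ring -17.1
tray top
[4.36164e+02 1.97187e+02 1.64600e+00 1.08000e-01] 94.31919405464832
tray side
[4.38671e+02 1.94163e+02 1.65200e+00 7.00000e-02] 94.6321379472914
```

View pics/tray_top.png

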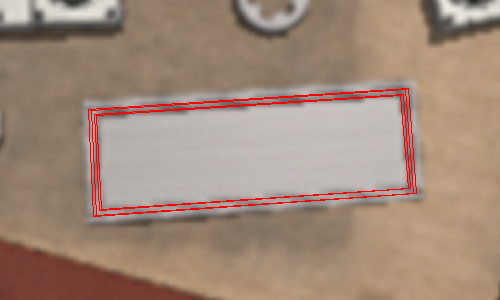

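View pics/tray_side.png

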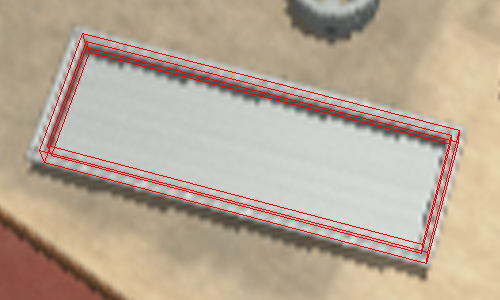

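```bash
python3 - <<'E'
from loc import *
pics=shots()
rows=[]
for n in pics:
    p=pics[n]; row=[]
    for nm,x0,m in(("u1",(600,231,.2),"unit"),("u2",(529,78,.2),"unit"),("u3",(526,292,1.6),"unit3")):
        a=fit2({n:p},m,x0)[0]
        # rectify top plane z=68
        s=0.25; g=np.arange(-20,20,s); X,Y=np.meshgrid(g,g[::-1])
        q=proj(p,np.c_[X.ravel()+a[0],Y.ravel()+a[1],np.full(X.size,68)]).astype(np.float32).reshape(*X.shape,2)
        im=cv2.remap(p["color"],q[...,0],q[...,1],cv2.INTER_CUBIC)
        row.append(im)
        gray=cv2.cvtColor(im,cv2.COLOR_BGR2GRAY).astype(float)
        best=[]
        for dx in np.arange(-2,2.1,.5):
            for dy in np.arange(-2,2.1,.5):
                rr=np.hypot(X-dx,Y-dy); k=(rr<14.5)
                for th in np.radians(np.arange(-30,30,2)):
                    ph=np.arctan2(Y-dy,X-dx)-th; ph=(ph+np.pi/6)%(np.pi/3)-np.pi/6
                    t=(rr<9.5)|((abs(rr*np.sin(ph))<2.75)&(rr<13))
                    best.append((np.corrcoef(t[k],gray[k])[0,1],dx,dy,np.degrees(th)))
        best.sort(reverse=True); print(n,nm,[tuple(np.round(b,2)) for b in best[:3]])
    rows.append(np.hstack(row))
cv2.imwrite("pics/shafts.png",cv2.resize(np.vstack(rows),None,fx=1.6,fy=1.6,interpolation=cv2.INTER_CUBIC))
for e in(0,2,3,4,5,6):
    MODELS["tray"]=[box(-87-e,87+e,-28.5-e,28.5+e,0,15)]
    print(e,[np.round([*r[:2],np.degrees(r[2]),r[3]],3).tolist() for r in fit2(pics,"tray",(437,195.5,np.radians(94.4)))])
E
```

```text
top u1 [(np.float64(0.33), np.float64(-1.5), np.float64(-0.5), np.float64(24.0)), (np.float64(0.33), np.float64(-1.5), np.float64(-0.5), np.float64(26.0)), (np.float64(0.33), np.float64(-1.5), np.float64(0.0), np.float64(26.0))]
top u2 [(np.float64(0.37), np.float64(-1.5), np.float64(1.0), np.float64(6.0)), (np.float64(0.37), np.float64(-1.5), np.float64(1.0), np.float64(8.0)), (np.float64(0.37), np.float64(-1.5), np.float64(1.0), np.float64(4.0))]
top u3 [(np.float64(0.43), np.float64(-1.0), np.float64(-1.0), np.float64(8.0)), (np.float64(0.42), np.float64(-1.5), np.float64(-1.0), np.float64(8.0)), (np.float64(0.42), np.float64(-1.0), np.float64(-1.0), np.float64(6.0))]
side u1 [(np.float64(0.49), np.float64(1.5), np.float64(1.0), np.float64(22.0)), (np.float64(0.49), np.float64(2.0), np.float64(1.0), np.float64(22.0)), (np.float64(0.49), np.float64(1.5), np.float64(1.0), np.float64(20.0))]
side u2 [(np.float64(0.36), np.float64(0.5), np.float64(-0.5), np.float64(6.0)), (np.float64(0.36), np.float64(0.5), np.float64(-0.5), np.float64(8.0)), (np.float64(0.36), np.float64(1.0), np.float64(-0.5), np.float64(6.0))]
side u3 [(np.float64(0.46), np.float64(0.5), np.float64(0.0), np.float64(6.0)), (np.float64(0.46), np.float64(0.5), np.float64(0.0), np.float64(8.0)), (np.float64(0.45), np.float64(0.5), np.float64(-0.5), np.float64(6.0))]
0 [[436.164, 197.187, 94.319, 0.108], [438.671, 194.163, 94.632, 0.07]]
2 [[436.899, 197.335, 94.482, 0.034], [439.304, 195.7, 94.479, 0.011]]
3 [[436.932, 197.541, 94.58, 0.01], [439.385, 196.006, 94.517, 0.01]]
4 [[437.176, 197.419, 94.555, 0.005], [439.375, 196.276, 94.416, 0.03]]
5 [[437.272, 197.695, 94.554, 0.022], [439.717, 196.932, 94.703, 0.062]]
6 [[437.195, 197.312, 94.368, 0.055], [440.436, 196.903, 94.979, 0.101]]
```

View pics/shafts.png

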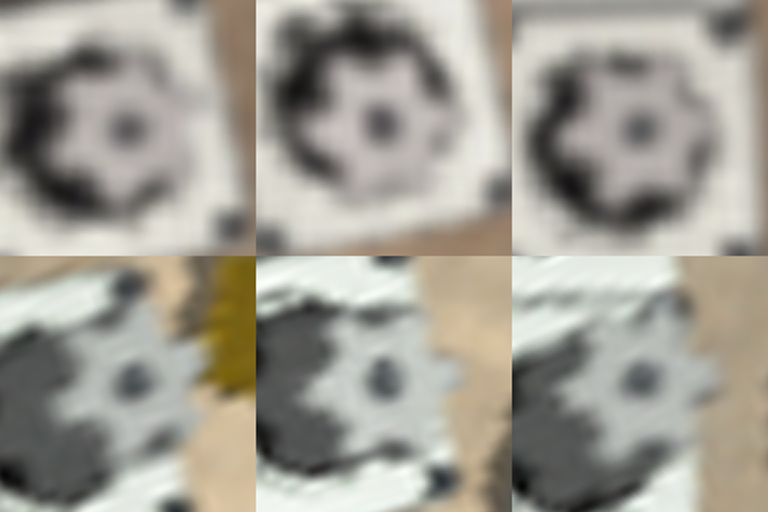

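```bash
cat >> mv.py <<'E'
D=np.radians
def squeeze(x,y,z,yaws,op,close,zup=None,last_hold=False):
    """grip in each yaw; open between. z grip height"""
    for i,yw in enumerate(yaws):
        if i==0:
            arm.grip(op); goto(x,y,(zup or z+75),yw); arm.sleep(.15)
            if lin(x,y,z,yw,v=120,f=12): st("CONTACT on descent"); raise SystemExit
        else:
            lin(x,y,z+(zup-z if zup else 55),yw,v=200) ; lin(x,y,z,yw,v=120)
        arm.sleep(.2); arm.grip(close); arm.sleep(.15); st("sq%d"%i)
        if not(last_hold and i==len(yaws)-1): arm.grip(op)
E
python3 - <<'E'
from mv import *
a=D(12.2)
squeeze(529.4,77.9,32,[a,a+D(90)],60,40,zup=120)
lin(529.4,77.9,125,v=200)
arm.move_j(HOME)
from loc import *
pics=shots()
unit(pics,(529,78,a))
for x0 in((603,307),(602,61),(522,186)): print("hub");hub(pics,x0)
st()
E
```

```text
sq0 t17.4 p [530.1  78.   32.8] yaw12.2 op45.1 F [-0.7  0.3  5. ] T [ 0.03  0.13 -0.  ] j7 0.30
sq1 t20.9 p [529.9  77.8  32.8] yaw102.2 op44.8 F [-1.  -0.7  5.9] T [-0.1   0.11  0.02] j7 1.33
   top [5.2946e+02 7.8670e+01 1.2970e+01 4.0000e-02] shaft [ 5.3786e+02  7.4120e+01 -3.5000e-01  5.3000e-01] ring 5.6
   side [5.2954e+02 7.7350e+01 1.1030e+01 3.0000e-02] shaft [5.3041e+02 7.7010e+01 6.4300e+00 3.0000e-01] ring 8.4
hub
   top [6.0342e+02 3.0855e+02 2.0000e-02] bore [603.7  308.34  22.67   0.83] ring 22.8
   side [6.0327e+02 3.0636e+02 1.0000e-02] bore [603.63 306.46  23.27   0.89] ring 23.4
hub
   top [6.0202e+02 6.1740e+01 3.0000e-02] bore [602.05  61.57 -21.98   0.85] ring -21.8
   side [6.018e+02 6.054e+01 1.000e-02] bore [602.78  60.15 -20.84   0.86] ring -21.1
hub
   top [5.2177e+02 1.8714e+02 1.0000e-02] bore [522.09 186.82 -16.49   0.89] ring -16.6
   side [5.2206e+02 1.8548e+02 1.0000e-02] bore [522.3  185.35 -16.11   0.85] ring -17.2
 t24.1 p [255.3 597.8 250.1] yaw66.9 op60.3 F [ 0.1  0.2 -0.6] T [-0.04 -0.   -0.  ] j7 -0.04
```

```bash
cat >> mv.py <<'E'
GZ=21
def zz(): 
    return np.mean([arm.state()["ee_pos"][2] for _ in range(6)])
def insert(x,y,yaw,base=44,order=(0,3,-3,6,-6,9,-9,12,-12),shifts=((0,0),),f=10):
    """hub held GZ above its bottom. base= height of seat."""
    top=base+24+GZ; seat=base+GZ
    for dx,dy in shifts:
      for d in order:
        yw=yaw+D(d)
        lin(x+dx,y+dy,top+2.5,yw,v=60); arm.sleep(.1)
        hit=lin(x+dx,y+dy,seat+1.5,yw,v=40,f=f); z=zz()
        print("try",dx,dy,d,"hit",hit,"z over seat %.1f"%(z-seat))
        if z-seat<16:
            if hit and z-seat>4:   # in, but jammed part way: wiggle
                print("partly in"); 
                for dd in(1.5,-1.5,3,-3,0):
                    hit=lin(x+dx,y+dy,seat+1.5,yw+D(dd),v=40,f=25); z=zz(); print("  w",dd,hit,"%.1f"%(z-seat))
                    if z-seat<4: break
            return True,yw,z-seat,(x+dx,y+dy)
    return False,None,None,None
E
python3 - <<'E'
from mv import *
x,y=601.9,61.2
squeeze(x,y,GZ,[D(-45),D(45)],54,30,zup=100,last_hold=True)
lin(x,y,105,v=200); s=st("lift"); assert s["opening"]>35
yw=D(45+28.5)
lin(529.4,77.9,105,yw,v=150); arm.sleep(.2); s=st("over"); assert s["opening"]>35
print(insert(529.4,77.9,yw)); st("end")
E
```

```text
sq0 t28.2 p [602.5  61.2  22. ] yaw-45.0 op38.1 F [-0.6 -0.2  5.6] T [ 0.03  0.18 -0.02] j7 -0.44
sq1 t31.7 p [602.5  61.3  22. ] yaw45.0 op38.0 F [-0.4  0.3  5.7] T [-0.07  0.22 -0.02] j7 0.67
lift t32.2 p [600.9  61.1 104.1] yaw45.0 op38.1 F [-0.2 -0.7 -0.7] T [-0.02  0.03  0.02] j7 0.67
over t33.1 p [530.3  77.6 104.7] yaw73.4 op38.3 F [ 0.6  0.4 -0.9] T [-0.05  0.04  0.02] j7 0.98
try 0 0 0 hit False z over seat 1.3
(True, np.float64(1.2828170002158321), np.float64(1.3366429835647153), (529.4, 77.9))
end t34.3 p [529.3  77.9  66.3] yaw73.5 op38.1 F [ 0.5 -0.3 -0.6] T [-0.02 -0.04  0.02] j7 0.97
```

```bash
python3 - <<'E'
from mv import *
x,y=529.4,77.9;yw=D(73.5)
print(lin(x,y,GZ+44-3,yw,v=20,f=12)); s=st("pressed"); z=s["ee_pos"][2]
lin(x,y,z+.3,yw,v=20); arm.grip(56); arm.sleep(.2)
lin(x,y,120,v=200); arm.grip(56); arm.move_j(HOME); st()
from loc import *
MODELS["unit"]=MODELS["unithub"]
pics=shots(); fr=fit2(pics,"unithub",(529.4,77.9,D(12.2))); print(fr)
E
python3 snap.py c
```

```text
True
pressed t34.5 p [529.5  77.9  66. ] yaw73.5 op38.1 F [-0.1  0.6  4.8] T [-0.04  0.15  0.03] j7 0.97
 t38.1 p [255.7 597.6 250.1] yaw66.9 op55.9 F [ 0.3  0.4 -0.4] T [ 0.05 -0.03 -0.04] j7 -0.04
[array([5.29419240e+02, 7.86699440e+01, 2.30644910e-01, 4.13500181e-02]), array([5.29731398e+02, 7.74364810e+01, 2.01729038e-01, 2.10359138e-02])]
```

View pics/side_c.png

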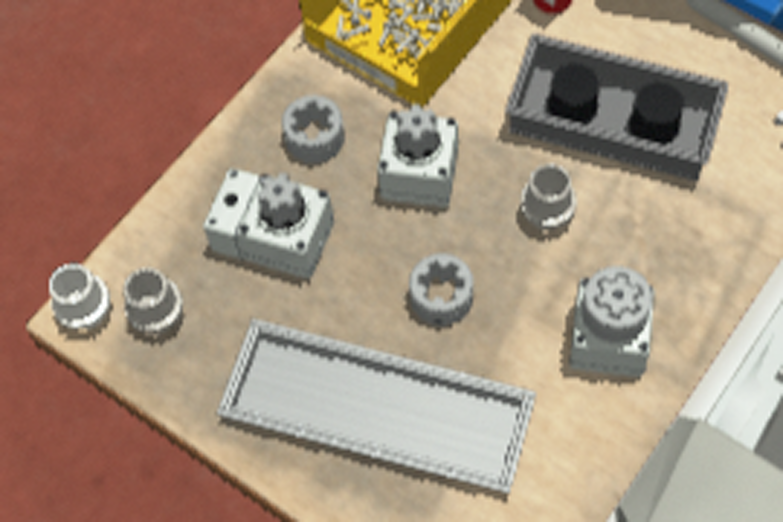

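```bash
cat > hubjob.py <<'E'
from mv import *
def hubjob(ux,uy,uyaws,hx,hy,hyaws,rot):
    squeeze(ux,uy,32,uyaws,60,40,zup=120); lin(ux,uy,125,v=200)
    squeeze(hx,hy,GZ,hyaws,54,30,zup=100,last_hold=True)
    lin(hx,hy,105,v=200); s=st("lift"); assert s["opening"]>35
    yw=hyaws[-1]+rot
    lin(ux,uy,105,yw,v=150); arm.sleep(.2); s=st("over"); assert s["opening"]>35
    ok,yw,dz,(x,y)=insert(ux,uy,yw); print(ok,dz); assert ok and dz<4
    print(lin(x,y,GZ+44-3,yw,v=20,f=12)); s=st("pressed"); z=s["ee_pos"][2]
    lin(x,y,z+.3,yw,v=20); arm.grip(56); arm.sleep(.2)
    lin(x,y,120,v=200)
    arm.move_j(HOME); st()
E
python3 - <<'E'
from hubjob import *
hubjob(600.35,231.0,[D(101.8),D(11.8)],603.3,307.4,[D(90),D(0)],D(0))
E
python3 snap.py d
```

```text
sq0 t42.1 p [601.  231.1  32.9] yaw101.8 op44.8 F [ 0.1 -0.7  5.4] T [-0.12  0.13 -0.01] j7 1.24
sq1 t45.6 p [601.2 231.2  32.8] yaw11.8 op45.0 F [-0.2  1.1  4.7] T [ 0.02 -0.01 -0.01] j7 0.09
sq0 t49.3 p [603.9 307.7  22.1] yaw90.0 op37.7 F [0.4 0.  4.9] T [-0.1   0.11  0.02] j7 1.02
sq1 t52.7 p [603.9 307.7  22.1] yaw0.0 op38.0 F [-0.3 -1.3  6.4] T [-0.1   0.11  0.02] j7 -0.16
lift t53.3 p [602.1 307.2 103.7] yaw0.0 op38.1 F [ 0.4  0.4 -2.5] T [ 0.01  0.06 -0.03] j7 -0.19
over t54.1 p [600.  233.  104.7] yaw0.2 op38.2 F [ 0.3  0.7 -1.1] T [-0.02 -0.01  0.03] j7 -0.08
try 0 0 0 hit False z over seat 1.3
True 1.3496446178160255
True
pressed t55.6 p [600.5 230.9  66.1] yaw0.0 op37.8 F [-0.5 -0.2  4.6] T [-0.09  0.07 -0.01] j7 -0.06
 t58.7 p [256.  597.4 249.8] yaw66.8 op55.9 F [ 0.  0. -0.] T [ 0.02 -0.04  0.02] j7 -0.04
```

View pics/side_d.png

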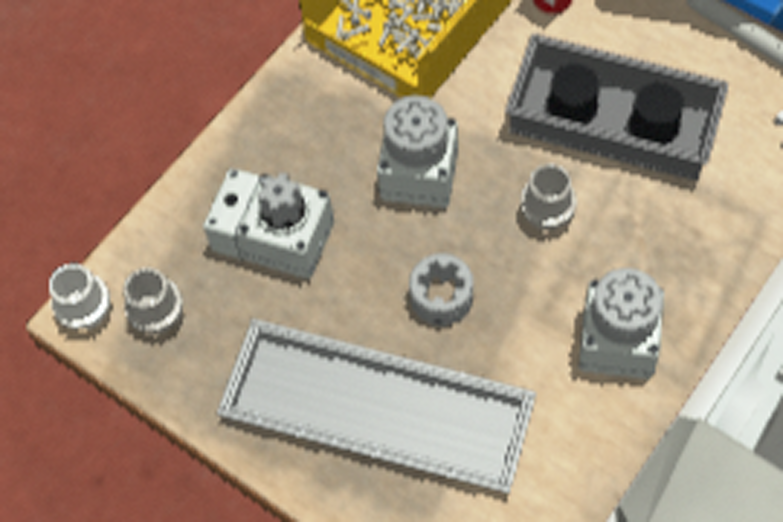

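```bash
cat > h3.py <<'E'
from hubjob import *
from loc import *
pics=shots()
a=np.mean([r[1] for r in unit(pics,(526.3,292.2,D(92.2)),"unit3")],0); hh=hub(pics,(522,186.3))
h=np.mean([r[1] for r in hh],0); slot=np.mean([r[2][2] for r in hh]); print(a[:3],h[:2],np.degrees(slot))
assert np.hypot(a[0]-526.3,a[1]-292.2)<2 and np.hypot(h[0]-522,h[1]-186.3)<2
ux,uy,t=a[:3]
cx,cy=ux+12*np.cos(t),uy+12*np.sin(t)
squeeze(cx,cy,32,[t],85,60,zup=120); lin(cx,cy,125,v=200)
hubjob(ux,uy,[t-D(90)],h[0],h[1],[D(90),D(0)],D(7)-slot)
E
python3 h3.py; python3 snap.py e
```

```text
top [5.2624e+02 2.9327e+02 9.2400e+01 2.0000e-02] shaft [ 5.3770e+02  2.9624e+02 -9.8900e+00  4.4000e-01] ring 9.0
   side [5.2617e+02 2.9109e+02 9.1950e+01 2.0000e-02] shaft [5.2751e+02 2.9057e+02 3.6000e+00 3.3000e-01] ring 6.9
   top [5.2180e+02 1.8712e+02 1.0000e-02] bore [522.09 186.82 -16.55   0.89] ring -16.6
   side [5.2206e+02 1.8548e+02 1.0000e-02] bore [522.3  185.34 -16.12   0.85] ring -17.1
[526.20082494 292.17766175   1.60881566] [521.93170759 186.29706267] -16.333676435805316
sq0 t62.5 p [526.2 304.2  33. ] yaw92.2 op68.9 F [-0.1 -1.5  6. ] T [-0.06  0.23 -0.  ] j7 0.94
sq0 t66.6 p [526.9 292.4  32.9] yaw2.2 op44.8 F [-0.6 -0.1  6. ] T [-0.1   0.2  -0.03] j7 -0.18
sq0 t70.5 p [522.3 186.4  22. ] yaw90.0 op38.1 F [-0.9 -1.   5. ] T [-0.07  0.25  0.02] j7 1.06
sq1 t74.0 p [522.4 186.5  21.9] yaw0.0 op38.1 F [-0.8  0.4  5.3] T [-0.07  0.14  0.02] j7 0.03
lift t74.5 p [521.1 186.4 104.3] yaw0.0 op37.9 F [-0.4 -0.1 -1.9] T [-0.01  0.03  0.03] j7 -0.02
over t75.6 p [526.5 290.7 105.1] yaw23.2 op37.7 F [ 0.8  0.3 -1.4] T [ 0.05  0.03 -0.01] j7 0.11
try 0 0 0 hit False z over seat 1.4
True 1.3562944774604517
True
pressed t77.0 p [526.2 292.2  66. ] yaw23.3 op37.9 F [-0.1 -0.1  4.6] T [0.01 0.13 0.  ] j7 0.13
 t79.8 p [256.2 597.1 249.6] yaw66.8 op56.1 F [ 0.1 -0.4  0.4] T [-0.02 -0.05  0.04] j7 -0.04
```

View pics/side_e.png

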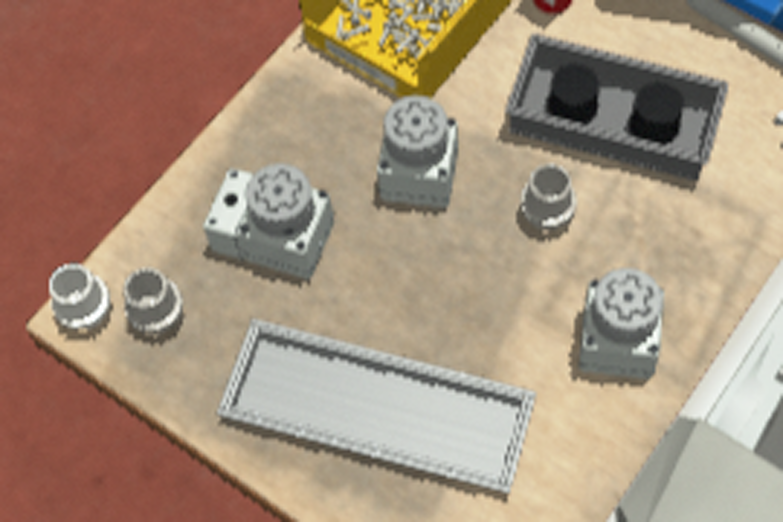

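```bash
python3 - <<'E'
from loc import *
pics=shots()
for nm,mod in dict(full=[box(-90.5,90.5,-32,32,0,15)],rimtop=[box(-87,87,-28.5,28.5,0,15),box(-91,91,-32.5,32.5,13,15)],base=[box(-87,87,-28.5,28.5,0,15),box(-91,91,-32.5,32.5,0,2)]).items():
    MODELS["tray"]=mod
    print(nm,[np.round([*r[:2],np.degrees(r[2]),r[3]],3).tolist() for r in fit2(pics,"tray",(438,196.8,np.radians(94.5)))])
out=[]
for n,b in(("top",(437.05,197.5)),("side",(439.38,196.1))):
    p=pics[n]; a=D=np.radians(94.5)
    s=0.5; X,Y=np.meshgrid(np.arange(-100,100,s),np.arange(-45,45,s)[::-1])
    for z in(15,3):
        P=pose(np.c_[X.ravel(),Y.ravel(),np.full(X.size,z)],*b,a)
        q=proj(p,P).astype(np.float32).reshape(*X.shape,2)
        im=cv2.remap(p["color"],q[...,0],q[...,1],cv2.INTER_CUBIC)
        im=cv2.resize(im,None,fx=2,fy=2)
        f=lambda x,y:(int((x+100)*4),int((45-y)*4))
        for w,h in((84,25.5),(87,28.5)): cv2.rectangle(im,f(-w,h),f(w,-h),(0,0,255),1)
        out.append(im)
cv2.imwrite("pics/trayrect.png",cv2.resize(np.vstack(out),None,fx=.55,fy=.41,interpolation=cv2.INTER_AREA))
cv2.imwrite("pics/trayrect1.png",np.vstack([out[0][:280],out[2][:280]]))
E
```

```text
full [[437.068, 197.565, 94.517, 0.005], [439.471, 196.087, 94.657, 0.018]]
rimtop [[437.143, 197.388, 94.537, 0.005], [437.368, 195.493, 94.45, 0.004]]
base [[437.232, 197.455, 94.511, 0.006], [441.138, 197.64, 94.472, 0.008]]
```

View pics/trayrect.png

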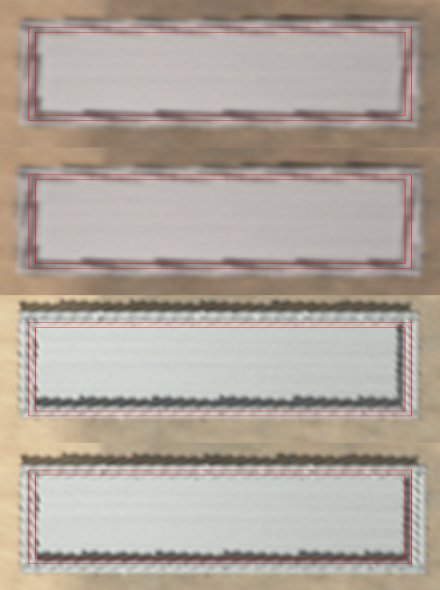

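```bash
cat > trayjob.py <<'E'
from hubjob import *
from loc import *
TC=np.array([437.25,196.45]); TY=D(94.5); TU=np.array([np.cos(TY),np.sin(TY)])
UZ=36
def job(x0,model,s,sq=True):
    pics=shots(); r=fit2(pics,model,x0); print([np.round([*q[:2],np.degrees(q[2]),q[3]],2).tolist() for q in r])
    a=np.mean(r,0); ux,uy,t=a[:3]
    if model=="unit3hub":
        cx,cy=ux+12*np.cos(t),uy+12*np.sin(t)
        squeeze(cx,cy,UZ-4,[t],85,60,zup=125); lin(cx,cy,125,v=200)
        jaw=t-D(90); fin=TY-D(90)
        yaws=[jaw]
    else:
        jaw=(t-D(4.5)+D(45))%D(90)-D(45)+D(4.5); fin=TY-D(90)
        yaws=[jaw+D(90),jaw]
    squeeze(ux,uy,UZ,yaws,60,40,zup=125,last_hold=True)
    p=TC+s*TU
    def chk(t,k=0):
        q=st(t); assert q["opening"]>43 and q["opening"]<48,"GRIP"
    chk("held"); lin(ux,uy,UZ+40,v=120); chk("lift")
    lin(p[0],p[1],UZ+40,fin,v=120); arm.sleep(.3); chk("over")
    lin(p[0],p[1],UZ+3+6,fin,v=80); arm.sleep(.2)
    hit=lin(p[0],p[1],UZ+3-2,fin,v=25,f=6); q=st("down hit=%s"%hit)
    return p,fin,q
def release(p,fin):
    arm.grip(58); arm.sleep(.2); lin(p[0],p[1],125,v=150); arm.move_j(HOME); st("home")
E
python3 - <<'E'
from trayjob import *
p,fin,q=job((533,74,D(12)),"unithub",-59.5)
if q["ee_pos"][2]<UZ+3+2.5: release(p,fin)
else: print("HIGH")
E
python3 snap.py f
```

```text
[[530.2, 72.87, 13.7, 0.04], [530.37, 71.62, 11.49, 0.02]]
sq0 t84.2 p [530.7  72.2  36.8] yaw102.6 op44.8 F [-1.9 -0.6  6.1] T [-0.03  0.13  0.02] j7 1.48
sq1 t87.7 p [530.9  72.4  36.8] yaw12.6 op44.8 F [0.1 0.5 5.3] T [ 0.03  0.16 -0.02] j7 0.45
held t87.7 p [530.9  72.4  36.8] yaw12.6 op44.8 F [0.1 0.5 5.3] T [ 0.03  0.16 -0.02] j7 0.45
lift t88.2 p [529.5  72.4  75.3] yaw12.6 op44.5 F [-0.8  0.5 -6. ] T [-0.03  0.04 -0.02] j7 0.43
over t89.5 p [442.3 136.8  76. ] yaw4.5 op44.8 F [-0.3 -0.2 -5.7] T [-0.    0.03 -0.02] j7 0.23
down hit=True t90.6 p [442.4 137.3  39.8] yaw4.5 op44.5 F [-0.2 -0.4  5. ] T [-0.06  0.12 -0.  ] j7 0.27
home t93.7 p [255.8 597.2 249.9] yaw66.9 op57.9 F [ 0.8 -0.4 -0.7] T [-0.01  0.03 -0.  ] j7 -0.04
```

View pics/side_f.png

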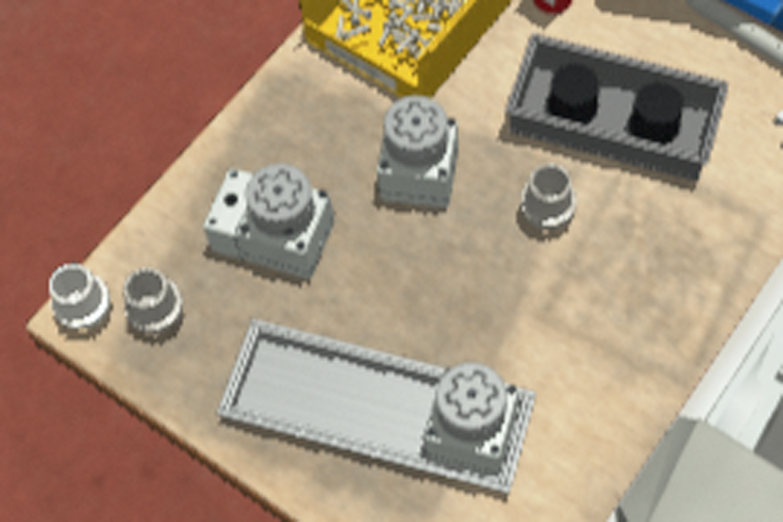

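View pics/top_f.png

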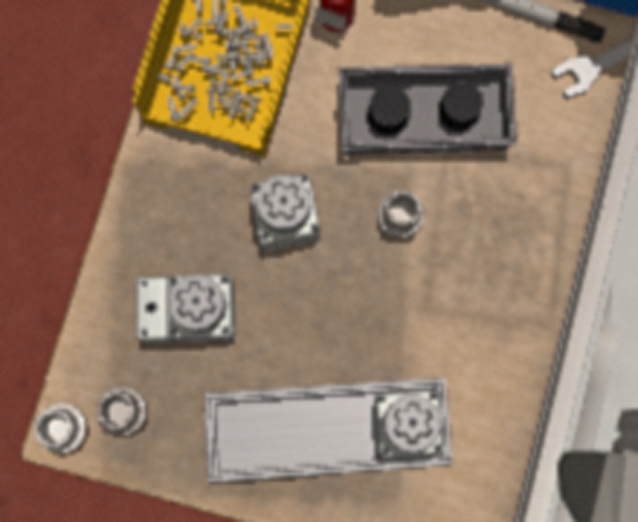

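```bash
python3 - <<'E'
from trayjob import *
p,fin,q=job((600.4,231,D(12)),"unithub",-12.5)
if q["ee_pos"][2]<UZ+3+2.5: release(p,fin)
else: print("HIGH")
E
python3 snap.py g
```

```text
[[600.35, 232.26, 11.56, 0.03], [599.82, 230.15, 12.81, 0.02]]
sq0 t97.6 p [600.7 231.2  37. ] yaw102.2 op44.7 F [-0.5 -0.7  6.1] T [-0.17  0.16  0.02] j7 1.25
sq1 t101.2 p [600.8 231.5  37. ] yaw12.2 op45.1 F [-0.4 -0.5  5.8] T [-0.01  0.07 -0.02] j7 0.10
held t101.2 p [600.8 231.5  37. ] yaw12.2 op45.1 F [-0.4 -0.5  5.8] T [-0.01  0.07 -0.02] j7 0.10
lift t101.6 p [599. 231.  75.] yaw12.2 op44.6 F [-0.3  0.6 -5.9] T [ 0.    0.02 -0.02] j7 0.08
over t103.5 p [438.4 184.   75.9] yaw4.5 op45.0 F [-0.   0.1 -5.6] T [-0.04  0.01 -0.  ] j7 0.03
down hit=True t104.5 p [438.7 184.3  40. ] yaw4.5 op45.1 F [-0.5  0.4  4.1] T [-0.07  0.06 -0.  ] j7 0.06
home t107.5 p [255.9 597.1 249.8] yaw66.8 op58.1 F [ 1.3 -0.1 -0.6] T [ 0.03 -0.03 -0.01] j7 -0.04
```

View pics/side_g.png

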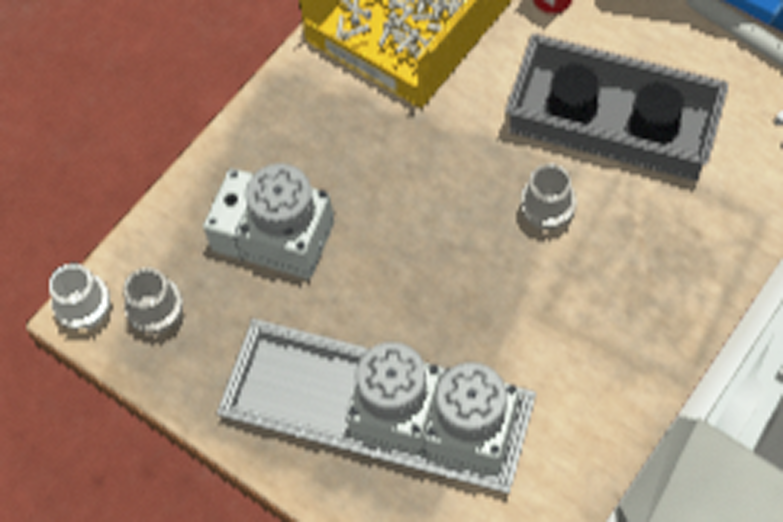

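View pics/top_g.png

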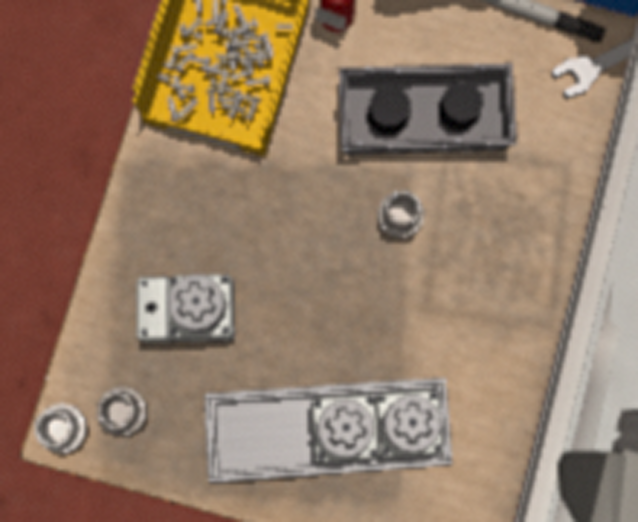

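```bash
python3 - <<'E'
from trayjob import *
p,fin,q=job((526.2,292.2,D(92.2)),"unit3hub",34.7)
if q["ee_pos"][2]<UZ+3+2.5: release(p,fin)
else: print("HIGH")
E
python3 snap.py h
```

```text
[[526.08, 293.39, 92.19, 0.02], [526.1, 291.13, 91.91, 0.02]]
sq0 t111.3 p [526.1 304.2  33. ] yaw92.0 op68.4 F [-1.2 -1.4  6.2] T [-0.09  0.21  0.03] j7 0.94
sq0 t115.4 p [526.8 292.4  36.9] yaw2.0 op44.8 F [ 0.4 -0.9  5.6] T [-0.13  0.13 -0.03] j7 -0.19
held t115.4 p [526.8 292.4  36.9] yaw2.0 op44.8 F [ 0.4 -0.9  5.6] T [-0.13  0.13 -0.03] j7 -0.19
lift t115.9 p [525.1 292.   75.1] yaw2.1 op44.7 F [-1.  -0.4 -6. ] T [-0.04  0.08  0.05] j7 -0.21
over t117.2 p [434.8 231.2  75.9] yaw4.5 op44.7 F [ 0.5 -0.4 -6.4] T [-0.03  0.01  0.02] j7 -0.12
down hit=True t118.3 p [435.  231.3  39.9] yaw4.5 op44.8 F [-0.   0.4  6.1] T [0.09 0.09 0.01] j7 -0.09
home t121.0 p [255.9 597.  249.6] yaw66.8 op58.0 F [-0.3 -0.  -0.2] T [ 0.01 -0.04  0.01] j7 -0.04
```

View pics/side_h.png

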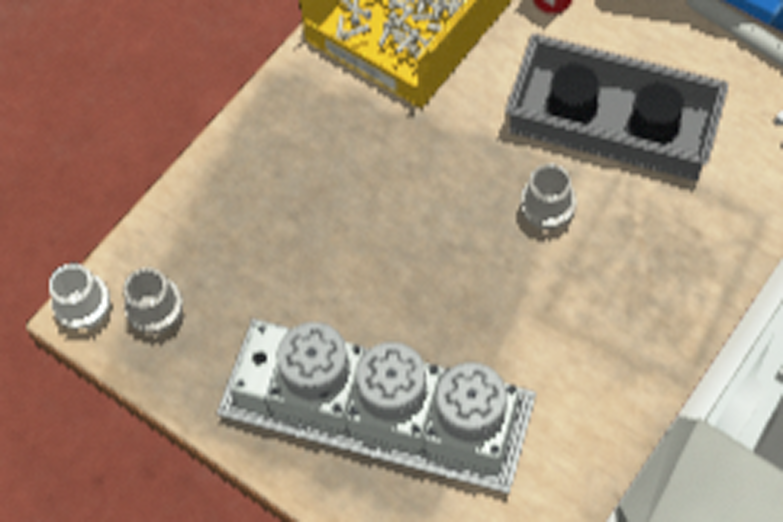

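View pics/top_h.png

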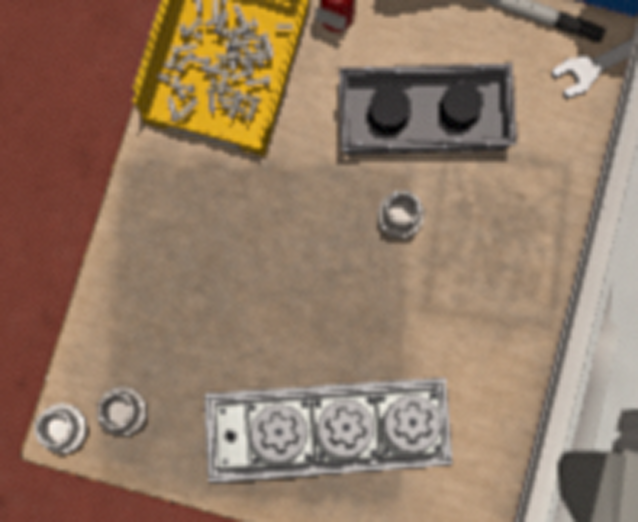

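```bash
python3 - <<'E'
from trayjob import *
pics=shots()
for s in(-59.5,-12.5,34.7):
    P=TC+s*TU
    for n,p in pics.items():
        g=cv2.cvtColor(p["color"],cv2.COLOR_BGR2GRAY)
        f=starfit(p,P[0],P[1],71,-1,14.2,10.3,7.,18.)
        v=f[:2]-TC; print(s,n,np.round([v@TU,v@[-TU[1],TU[0]],np.degrees(f[2]),f[3]],2))
out=[]
for n,b in(("top",(437.14,197.39)),("side",(437.37,195.49))):
    p=pics[n]; s=0.25; X,Y=np.meshgrid(np.arange(-100,100,s),np.arange(-45,45,s)[::-1])
    for z in(43,71):
        q=proj(p,pose(np.c_[X.ravel(),Y.ravel(),np.full(X.size,z)],*b,TY)).astype(np.float32).reshape(*X.shape,2)
        im=cv2.remap(p["color"],q[...,0],q[...,1],cv2.INTER_CUBIC)
        f=lambda x,y:(int((x+100)*4),int((45-y)*4))
        for c in(-59.5,-12.5,34.7):
            if z==43: cv2.rectangle(im,f(c-23,23),f(c+23,-23),(0,0,255),1)
            else: cv2.circle(im,f(c,0),80,(0,0,255),1)
        out.append(im[60:300])
cv2.imwrite("pics/final.png",cv2.resize(np.vstack(out),None,fx=.75,fy=.6,interpolation=cv2.INTER_AREA))
E
```

```text
-59.5 top [-58.91   1.3   -1.52   0.33]
-59.5 side [-60.26   0.68  -1.15   0.34]
-12.5 top [-11.54   1.36  16.7    0.3 ]
-12.5 side [-12.87   0.89  16.38   0.36]
34.7 top [35.58  0.91  9.01  0.31]
34.7 side [33.96  0.84 10.34  0.36]
```

View pics/final.png

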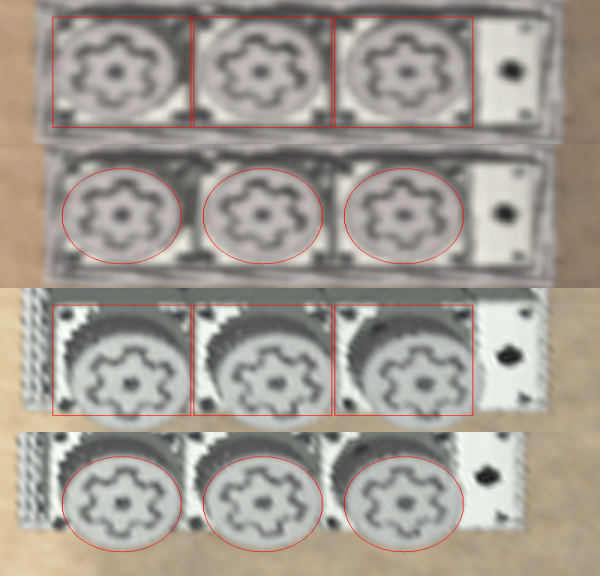

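```bash
python3 - <<'E'
from mv import *
print(arm.hand_in()); st()
E
```

```text
the job is handed in; nothing more can be done
None
the job is handed in; nothing more can be done
```

The job is done and handed in at about 121 s of the 210 s allowed, with the arm parked clear of everything.

- **Caps:** I took the two caps off (`unit_1` and `unit_2`; the shaft of `unit_3` was already bare). Both stand upright in the cap box.
- **Hubs:** All three hubs slid home on the first try after I turned them by the measured tooth angles. Each one stopped at the same height on the boss when pressed.
- **Tray:** The three units stand in one row. Each was set down until it touched the floor, and all three touched down at the same height.

In the final check, both cameras showed the hub tops at the height expected for hubs fully home on units standing flat. The hub centres are about 47 mm apart, as planned, and the aluminium cup still appears to be where it was.

- **Disturbance:** One in-line unit moved about 6 mm between hub jobs. I found it again in the images before picking it up.
- **Camera disagreement:** The two cameras differ by 1–2 mm sideways. I used their average, and the gripping and fitting agreed with it. The clearances of 1–3 mm at the tray ends are therefore as planned, not measured.

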